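# Clamp the glass slab and torque its lock bolt

### The arm

A 7-joint arm with a two-finger parallel gripper is mounted at the origin on the work surface. World frame = base frame: x ahead of the robot, y to its left, z up, the work surface at z = 0. Lengths are in mm, angles in rad, forces in N, time in s.
With the tool pointing down it reaches from about 425 to 875 mm from the base axis. Payload 8.4 kg.
Tool frame: the origin (TCP) lies between the finger pads; the fingertips stand 17 mm ahead of it and the grasp point (between the pads) lies 2 mm behind it; z points along the fingers, y is the line along which they close (so a half turn about z gives the same grasp; the last joint's range is limited). The gripper opens to 87 mm and grips with 3 to 60 N. Pads are 19 mm wide; open, the fingers measure 117 mm over their backs; the gripper's body (75 mm by 190 mm) begins 51 mm behind the grasp point.
Start: joints at [1.229, 0.333, 0.04, 1.465, -0.013, 1.343, -0.059], TCP at [156.253, -630.912, 239.546] pointing down, gripper open.
Joint ranges: [-2.58, 2.58], [-0.38, 2.09], [-1.3, 1.39], [0.25, 2.4], [-1.5, 4.64], [0.08, 2.09], [-2.65, 2.65]. Speed limits (rad/s): [2.22, 2.22, 2.79, 2.79, 3.14, 3.14, 3.14].

### API

Orientations are given as a unit quaternion [w, x, y, z].
In Python, from plant import status, viewer, manip gives the robot as it stands.
- The arm moves only by the tool arm_command, never from a script. Its argument "increments" is a list of rows, each a list of 6 numbers: the shift along the tool's x, y, z in m, then the turn, a rotation vector about the tool's x, y, z in rad. A call has 1 to 5 rows; each row is the pose to reach, as a shift and turn from the pose commanded when the call began, along the tool's axes at that moment; what a row does not reach only later rows make up. A row lasts 1/10 s, in which the tool goes at most 50 mm and 8.59 degrees, less where a joint would pass 70% of its speed; a pose out of reach is approached as far as the arm can. A call with a gripper value outside its range is refused whole. "jaw" is the closure in counts, from 0 (fully open) to 255 (shut), set as the call begins (left out, the last holds). The fingers move at their own pace and stop on an object; the grip force is fixed at half the most. Time passes only in rows, so rows that repeat a pose let the fingers close. It gives the time, the measured TCP pose, the force, the opening and the grip force at its end, in the units of the state.
- status.get_state(): the state, without advancing time (a new reading comes with each control period).
- viewer.snapshot(name): name is "scene" or "top"; returns a dict with "pixels" (384x512x3 uint8, red, green, blue), "range_z" (384x512 float32, mm along the optical axis (not along the pixel's ray), 0 where there is no reading), "mtx" (3x3 intrinsics, pixels), "extrinsics" (4x4, takes a point from world to camera coordinates). Camera axes: x right, y up, looking along -z (the intrinsics and any distortion apply to the point x, -y, -z); pixel columns grow to the right and rows downward; lengths in mm; the calibration is good to about 2 mm. A picture is of the moment at which its call begins.
- manip.finish_job(): hands the job in; it is judged then, once.
The state is a dict: "time": time; "joint_positions": joint angles; "dq": joint speeds; "tau": joint torques, N m; "tcp_pos": TCP position; "orientation": TCP orientation; "contact_force": force on the tool from outside, world axes, zero at the start; "wrist_torque": the same for the moment, N m; "width": finger opening in mm; "finger_force": force on a finger pad.
Only numpy, scipy, OpenCV 4.12 (cv2) and the standard library are available. Lean on these libraries where they do the work, as an engineer would, in place of code of your own. Each camera call takes 0.05 s, during which the arm holds its last target. There are 200 camera calls.

### The job

Take the red knob and slide the clamp's jaw until the green glass slab is nipped snugly, but gently, between the jaw and the fence; lean on it no harder than about 10 N beyond what sliding takes, or the glass chips. Then swing the orange-handled torque wrench clockwise, seen from above, until its hinge clearly breaks over (about 8 degrees of bend), hold it there a moment and stop: do not haul it on towards the end of the hinge. Finally let go so that the wrench straightens, with the glass still snug and everything else on the table left where it was.

Things in the scene. Friction and masses are not known exactly. Their poses are not given: they have to be found in the camera images.
- fixture: aluminium base plate of the clamp, 160 (x) x 270 (y) x 20 thick, fixed to the table, a 10 high steel guide strip along each long edge. Origin: underside, mid-width in x, 135 from its -y end (the fence end). The jaw slides along its -y. The plate's top (20 above the table) is the bed on which the slab lies
- fence: fixed blue bar, 130 (x) x 22 x 34 high, at the -y end of the fixture. Origin: middle of its inner face, at bed height (20 above the table); axes parallel to the fixture's; the inner face looks along +y
- glass: loose green cast-glass slab, 110 (x) x 80 (y) x 22 thick, about 0.5 kg, lying slightly askew on the bed between fence and jaw. Origin: its centre; its y runs across the clamped 80 mm. Snug, its centre lies 40 from the fence's face. Pushed by the jaw it drags on the bed with 2 to 5 N and squares up; more than 20 N of squeeze chips it
- jaw: sliding blue jaw and carriage, 130 (x) x 75 (y) x 30 high, top 52 above the table. Slides along the fixture's -y with about 8 N of dry friction and stays where it is left. Origin: middle of the lower edge of its front face, 22 above the table; axes parallel to the fixture's; the face looks along -y. Snug, the face stands 80 from the fence's face; 45 to 70 to go at the start
- jaw_knob (a point): middle of the grip of the red round knob that stands on the jaw: 22 dia., upright, the red part from 64 to 97 above the table, this point at 82; its top is free
- wrench_head (a point): on the vertical bolt axis, middle of the steel wrench head on the jaw's carriage, 65 above the table, 65 from the knob along the fixture's +x. Its x axis points along the head to the handle. The head turns with the lock bolt; clockwise from above tightens, stiffly (from about 1.1 N m, rising). How far it must turn before the wrench breaks over differs every time (0.25 to 0.8 rad)
- wrench_hinge (a point): break-over hinge pin of the wrench, vertical, brass, 37 from the bolt axis. At the set torque it gives way clockwise: pushed at the grip's centre the handle takes 5 to 9 N at first, rising to nearly 10 N at the break; then the resistance falls as it bends (to about 3/4 at 0.1 rad, under half at 0.2 rad). The hinge ends at 0.30 rad; let go, the wrench springs straight
- wrench_grip (a point): centre of the wrench's orange grip, 172 from the bolt axis when straight, level, 65 above the table. The grip is round, 24 dia., 90 long (127 to 217 from the bolt axis); a 14 dia. shank joins it to the hinge. Its x axis points along the handle away from the head, parallel to the head's x while straight. Under the grip is only the table or the bed, free space
- paint_tin: bystander, sizes in mm: open aluminium paint tin, 72 dia. x 50 high; origin under its centre; leave alone
- palette: bystander, sizes in mm: flat red palette dish, 100 dia. x 14 high; origin under its centre; leave alone
- spray_bottle: bystander, sizes in mm: clear bottle with white cap, 64 dia. x 190 high; origin under its centre; leave alone
- jar: bystander, sizes in mm: amber jar, 60 dia. x 80 high; origin under its centre; leave alone
- spare_slab: bystander, sizes in mm: spare amber glass slab, 80 x 60 x 22; origin under its centre; leave alone
- brush: bystander, sizes in mm: paint brush, about 200 long, lying on the table; origin under its centre; leave alone
- screwdriver: bystander, sizes in mm: screwdriver, about 200 long, lying on the table; origin under its centre; leave alone
Things that resemble listed ones, but are neither listed nor needed, are in the scene too. What is meant by the glass is not pink, and is the larger of those in its own colour.

How it is judged (in metres and radians):
On the way, in this order (a step that is already met when the one before it is completed fails the run):
1. the slab is nipped: the jaw presses it and it presses the fence, each with more than 1.5 N (contact force between each of jaw, fence and glass above 1.5 N), for 0.2 s.
2. the wrench hinge is broken over, bent by more than 0.08 rad, with the slab still snug (angle between the x axis of wrench_grip and the x axis of wrench_head, either way round above 0.08 rad and y of jaw in the frame of fence between 0.076 and 0.0835 m and y of glass in the frame of fence between 0.0365 and 0.0435 m), for 0.2 s.
At the end, for the whole second after the job is handed in: The slab lies flat and at rest, square to the fence within 0.04 rad, its centre 36.5 to 43.5 mm from the fence's face and the jaw's face 76 to 83.5 mm from it; the wrench is straight again (bent by less than 0.04 rad) and let go (y of jaw in the frame of fence between 0.076 and 0.0835 m and y of glass in the frame of fence between 0.0365 and 0.0435 m and angle between the y axis of glass and the y axis of fence, either way round below 0.04 rad and angle between the x axis of wrench_grip and the x axis of wrench_head, either way round below 0.04 rad and linear speed of glass below 0.01 m/s and angle between glass's own z axis and vertical below 0.05 rad); the robot touches nothing.
It fails at once if the glass is squeezed with more than 20 N (contact force between any of jaw, fence, the fingers and glass above 20 N).
It fails at once if the wrench is hauled on past the break: bent by more than 0.24 rad (angle between the x axis of wrench_grip and the x axis of wrench_head, either way round above 0.24 rad).
It fails at once if a bystander is moved by more than 30 mm (distance of any of paint_tin, palette, spray_bottle, jar, spare_slab, brush, screwdriver from where it was at the start of the episode above 0.03 m).
It also fails if it takes over 69 s, if anything falls off the work surface, if the arm or the gripper's body presses on something with over 40 N, if the wrist force passes 120 N, or if a joint passes its speed limit or range.

## Working session

There is one attempt and no reset: what is moved stays moved. The work goes in short steps, Python scripts to look and compute and a tool call to move; the robot and the scene stay as the last step left them, time stands still between calls to the robot, and variables do not carry over. Pictures are saved under pics/ and viewed, at most 10 in all, crops included, and the job is handed in when it is done.

Besides the shell and the picture viewer there is one more tool, called after "Request:" by a JSON object that holds its "api" and its "payload", one argument or row to a line. arm_command: Moves the arm, as the interface text tells. Its arguments: {"type":"object","properties":{"increments":{"type":"array"},"jaw":{"type":"number"}},"required":["increments"]}

```bash
mkdir -p pics; cat > h.py <<'E'
import numpy as np,cv2
from plant import status,viewer,manip
def snap(n,save=None):
    s=viewer.snapshot(n)
    if save: cv2.imwrite('pics/'+save,s['pixels'][:,:,::-1])
    return s
def px2w(s,u,v,z=None):
    # from range (z None) or on plane of height z
    K=s['mtx'];E=s['extrinsics'];R=E[:3,:3];t=E[:3,3]
    r=np.array([(u-K[0,2])/K[0,0],-(v-K[1,2])/K[1,1],-1.0])
    if z is None:
        return R.T@(r*s['range_z'][int(round(v)),int(round(u))]-t)
    c=-R.T@t; d=R.T@r
    return c+d*(z-c[2])/d[2]
def w2px(s,p):
    c=s['extrinsics'][:3,:3]@np.array(p)+s['extrinsics'][:3,3]
    K=s['mtx'];return K[0,0]*c[0]/-c[2]+K[0,2],K[1,1]*-c[1]/-c[2]+K[1,2]
E
python3 - <<'E'
from h import *
import pickle
d={n:snap(n) for n in('top','scene')}
pickle.dump(d,open('s0.pkl','wb'))
for n in d: cv2.imwrite(f'pics/{n}0.png',cv2.resize(d[n]['pixels'][:,:,::-1],(768,576),interpolation=cv2.INTER_CUBIC)); print(d[n]['mtx'],d[n]['extrinsics'].round(3))
st=status.get_state();print(st)
E
```

```text
[[439.4349441    0.         252.6328146 ]
 [  0.         439.4349441  192.16188275]
 [  0.           0.           1.        ]] [[ 2.600000e-02 -9.990000e-01 -2.000000e-02  6.566000e+00]
 [ 9.990000e-01  2.600000e-02  3.500000e-02 -5.605810e+02]
 [-3.400000e-02 -2.100000e-02  9.990000e-01 -1.278532e+03]
 [ 0.000000e+00  0.000000e+00  0.000000e+00  1.000000e+00]]
[[392.37143405   0.         252.42416218]
 [  0.         392.37143405 195.0037211 ]
 [  0.           0.           1.        ]] [[ 6.21000e-01  7.84000e-01  1.00000e-03 -3.63158e+02]
 [-6.02000e-01  4.76000e-01  6.40000e-01  2.81047e+02]
 [ 5.02000e-01 -3.98000e-01  7.68000e-01 -1.49090e+03]
 [ 0.00000e+00  0.00000e+00  0.00000e+00  1.00000e+00]]
{'time': 0.1, 'joint_positions': array([ 1.22881645,  0.33386723,  0.03990351,  1.46616768, -0.01339853,
        1.34328617, -0.05848737]), 'dq': array([-0.00229519, -0.00242954,  0.00034507, -0.00281603,  0.00048609,
       -0.00068705, -0.00085787]), 'tau': array([ 5.52581594e-03, -6.57804179e+01,  1.34066250e+00, -4.04701674e+01,
       -5.97078167e-02,  4.10734245e-02,  1.92493513e-05]), 'tcp_pos': array([ 156.12640303, -630.5707612 ,  238.73857904]), 'orientation': array([-7.17037718e-04,  9.92642895e-01,  1.21076620e-01, -1.42794773e-04]), 'contact_force': array([-0.37394016,  0.49647201, -0.12537576]), 'wrist_torque': array([ 0.05227735, -0.02776312,  0.01198754]), 'finger_force': 0.0, 'width': 86.84633290725888}
```

View pics/top0.png

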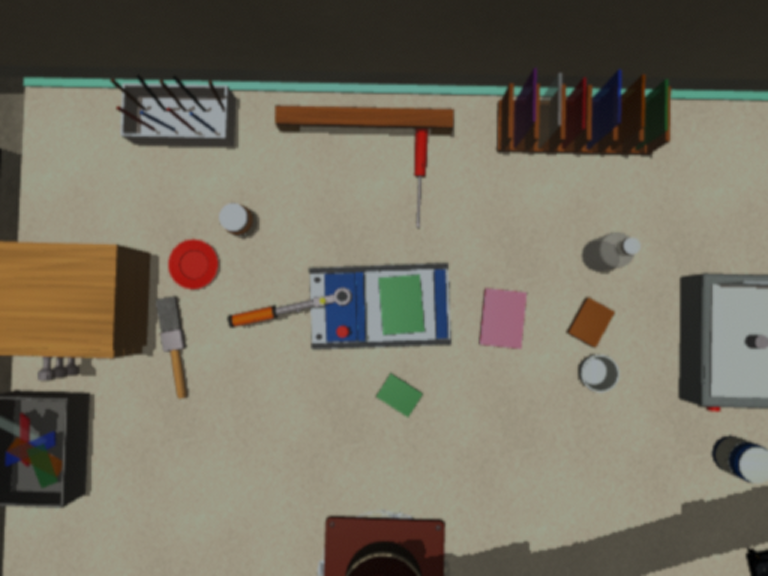

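View pics/scene0.png

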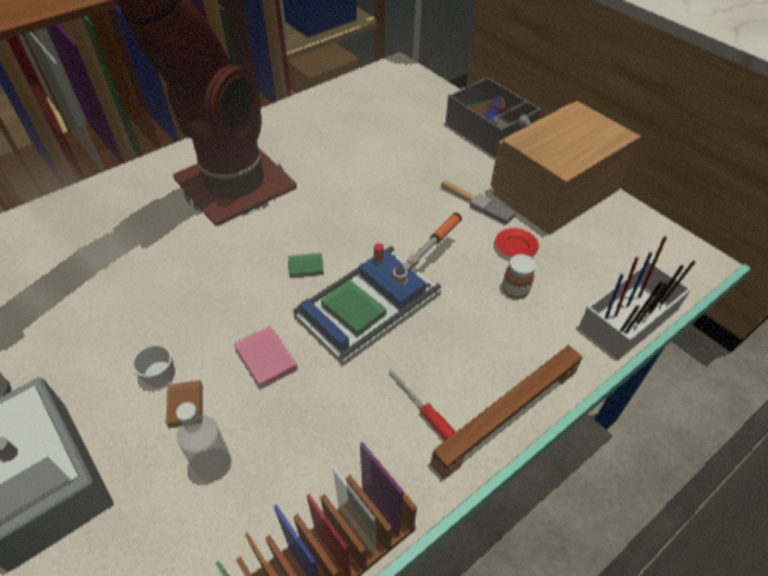

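The fixture runs along world y, with the fence on the right in the top view at (441,303). There are two green slabs (768x576 pixels): one on the bed at (402,305), the other on the table at (399,394). The one on the bed is larger and lies between the fence and the jaw, so it's the glass. The slab at (503,318) is pink and not the one meant. The red knob is at (343,331), the wrench head at (342,296), and the orange grip at (252,316). I'll enlarge this area to confirm.

```bash
python3 - <<'E'
from h import *
import pickle
d=pickle.load(open('s0.pkl','rb'));s=d['top']
c=s['pixels'][165:245,145:305,::-1];cv2.imwrite('pics/crop0.png',cv2.resize(c,None,fx=5,fy=5,interpolation=cv2.INTER_CUBIC))
P=s['pixels'].astype(int);r,g,b=P[...,0],P[...,1],P[...,2]
def cen(m,x0,x1,y0,y1):
    M=np.zeros_like(m);M[y0:y1,x0:x1]=m[y0:y1,x0:x1];v,u=np.nonzero(M);return u,v
u,v=cen((r>120)&(g<60)&(b<60),215,245,210,232);print('knob',len(u),u.mean(),v.mean(),px2w(s,u.mean(),v.mean(),97))
u,v=cen((r>120)&(g>45)&(g<140)&(b<60),145,195,195,225);print('grip',len(u),u.min(),u.max(),u.mean(),v.mean(),px2w(s,u.mean(),v.mean(),72))
vx=cv2.fitLine(np.c_[u,v].astype(np.float32),2,0,.01,.01).ravel();print(vx)
for n,p,z in [('head',(342/1.5,296/1.5),75)]:print(n,px2w(s,*p,z))
u,v=cen((g>r+40)&(g>b+40),240,295,175,230);rc=cv2.minAreaRect(np.c_[u,v].astype(np.float32));print('glass',rc,[px2w(s,*q,42).round(1) for q in cv2.boxPoints(rc)])
Z=s['range_z']
print(px2w(s,u.mean(),v.mean()))
E
```

```text
knob 37 227.83783783783784 220.59459459459458 [477.8850392   84.87890758  97.        ]
grip 189 155 181 167.67724867724868 210.52380952380952 [500.66490385 255.99353604  72.        ]
[  0.9748187   -0.22299889 167.67725    210.5238    ]
head [541.84332997  87.92022691  75.        ]
glass ((267.2690124511719, 202.7276153564453), (36.20783615112305, 25.993236541748047), 85.2363510131836) [array([577.4,  20.4,  42. ]), array([585.5, -53.5,  42. ]), array([482.8, -64.5,  42. ]), array([474.7,   9.1,  42. ])]
[529.86619082 -22.03015388  41.5949683 ]
```

View pics/crop0.png

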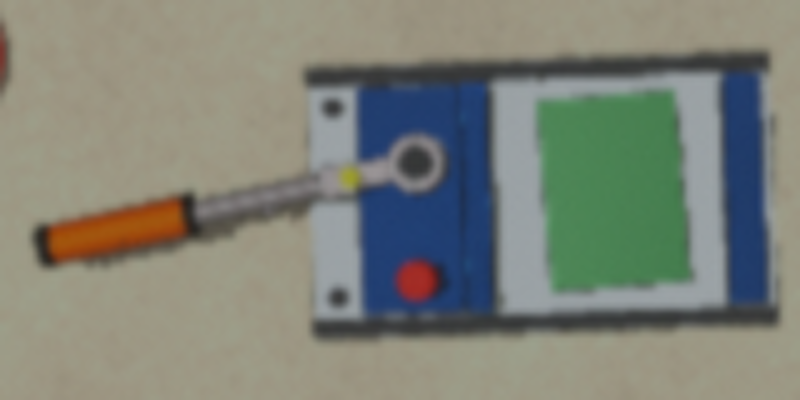

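The crop confirms the large green slab between the fence and the jaw. Crop pixels: jaw face (490,80)-(495,312), fence face (723,75)-(730,305), knob (417,281), bolt (415,162), hinge pin (349,178), grip (48,246)-(188,213).

```bash
cat >> h.py <<'E'
def toolrow(tgt,yaw=None):
    """shift in tool axes (m) from measured pose to tgt(mm) and turn about tool z for tool-y pointing at world yaw"""
    from scipy.spatial.transform import Rotation as Ro
    st=status.get_state();q=st['orientation'];R=Ro.from_quat(np.r_[q[1:],q[0]]).as_matrix()
    d=R.T@(np.array(tgt)-st['tcp_pos'])/1000
    y=np.arctan2(R[1,1],R[0,1]);w=None
    if yaw is not None: w=-((yaw-y+np.pi/2)%np.pi-np.pi/2)
    print('tcp',st['tcp_pos'].round(1),'shift',d.round(4),'turn',w,'tilt',R[:,2].round(3))
E
python3 - <<'E'
from h import *
import pickle
s=pickle.load(open('s0.pkl','rb'))['top']
f=lambda x,y,z:px2w(s,145+x/5-.4,165+y/5-.4,z)
a,b=f(723,75,54),f(730,305,54);c,d=f(490,80,52),f(495,312,52)
p,q=f(306,70,30),f(768,54,30);p2,q2=f(314,336,30),f(776,324,30)
for n,v in zip('fence fence jaw jaw tl tr bl br'.split(),(a,b,c,d,p,q,p2,q2)):print(n,v.round(1))
Y=((p-q)+(p2-q2));Y=Y/np.linalg.norm(Y);X=np.r_[Y[1],-Y[0],0];print('Y',Y,np.arctan2(-Y[0],Y[1]))
print('gap',((c+d)/2-(a+b)/2)@Y)
k=f(417,281,97);h=f(415,162,73);print('knob',k,'bolt',h,(h-k)@X,(h-k)@Y)
hi=f(349,178,75);g=(f(48,246,77)+f(188,213,77))/2;print('hinge',hi,'grip',g,(hi-h)[:2],(g-h)[:2],np.linalg.norm((g-h)[:2]))
toolrow([*k[:2],84],np.arctan2(Y[1],Y[0]))
E
```

```text
fence [596.9 -82.4  54. ]
fence [467.2 -89.3  54. ]
jaw [590.9  49.5  52. ]
jaw [459.6  43.2  52. ]
tl [595.3 157.2  30. ]
tr [ 611.2 -109.4   30. ]
bl [441.9 148.   30. ]
br [ 456.1 -117.5   30. ]
Y [-0.05635306  0.9984109   0.        ] 0.05638292855687021
gap 132.35635903123793
knob [477.33734764  84.41999445  97.        ] bolt [542.78581419  89.21748783  73.        ] 65.6148160575613 1.1016483763872242
hinge [532.87925979 125.62582296  75.        ] grip [500.83017392 253.47913946  77.        ] [-9.9065544  36.40833513] [-41.95564027 164.26165163] 169.53514664335785
tcp [ 156.1 -630.6  238.7] shift [ 0.4837 -0.6166  0.1556] turn 0.18636587652909054 tilt [-0.     0.001 -1.   ]
```

Request:
{"api": "arm_command", "payload": {
  "increments": [
    [0.0295,-0.0338,0,0,0,0.037],
    [0.059,-0.0676,0,0,0,0.074],
    [0.0885,-0.1014,0,0,0,0.111],
    [0.118,-0.1352,0,0,0,0.148],
    [0.148,-0.169,0,0,0,0.186]
  ]
}}

```text
time: 0.6
tcp_pos: [259.7, -429.4, 239.2]
orientation: [-0.0, 1.0, 0.028, -0.0]
contact_force: [1.2, -1.2, 0.6]
width: 87.0
finger_force: 0.0
```

Request:
{"api": "arm_command", "payload": {
  "increments": [
    [0.0245,-0.041,0,0,0,0],
    [0.049,-0.082,0,0,0,0],
    [0.0735,-0.123,0,0,0,0],
    [0.098,-0.164,0,0,0,0],
    [0.1225,-0.204,0,0,0,0]
  ]
}}

```text
time: 1.1
tcp_pos: [370.4, -218.7, 239.5]
orientation: [0.0, 1.0, 0.028, -0.0]
contact_force: [0.3, -1.4, 0.8]
width: 87.3
finger_force: 0.0
```

```bash
python3 - <<'E'
from h import *
toolrow([477.5,84.6,160],1.627)
E
```

```text
tcp [ 370.4 -218.7  239.5] shift [ 0.1242 -0.2967  0.0794] turn 0.000560472136942991 tilt [-0. -0. -1.]
```

Request:
{"api": "arm_command", "payload": {
  "increments": [
    [0.0165,-0.0395,0,0,0,0],
    [0.033,-0.079,0,0,0,0],
    [0.0495,-0.1185,0,0,0,0],
    [0.066,-0.158,0.01,0,0,0],
    [0.083,-0.198,0.025,0,0,0]
  ],
  "jaw": 90
}}

```text
time: 1.6
tcp_pos: [442.3, -16.7, 214.9]
orientation: [0.0, 1.0, 0.028, 0.001]
contact_force: [1.4, -0.8, -0.8]
width: 58.6
finger_force: 0.0
```

Request:
{"api": "arm_command", "payload": {
  "increments": [
    [0.01,-0.024,0.01,0,0,0],
    [0.02,-0.048,0.025,0,0,0],
    [0.03,-0.073,0.04,0,0,0],
    [0.041,-0.0987,0.0544,0,0,0],
    [0.041,-0.0987,0.0544,0,0,0]
  ]
}}

```text
time: 2.1
tcp_pos: [476.2, 86.1, 158.4]
orientation: [-0.001, 1.0, 0.031, -0.001]
contact_force: [0.7, -0.4, 0.2]
width: 56.3
finger_force: 0.0
```

```bash
python3 - <<'E'
from h import *
toolrow([477.5,84.6,84],1.627)
s=snap('scene');print(w2px(s,[477.5,84.6,97]))
c=s['pixels'][110:230,180:340,::-1];cv2.imwrite('pics/c1.png',cv2.resize(c,None,fx=5,fy=5,interpolation=cv2.INTER_CUBIC))
E
```

```text
tcp [476.2  86.1 158.4] shift [0.0014 0.0018 0.0744] turn 0.005164684156657273 tilt [-0.003  0.002 -1.   ]
(np.float64(252.3168009525527), np.float64(163.9552318528072))
```

View pics/c1.png

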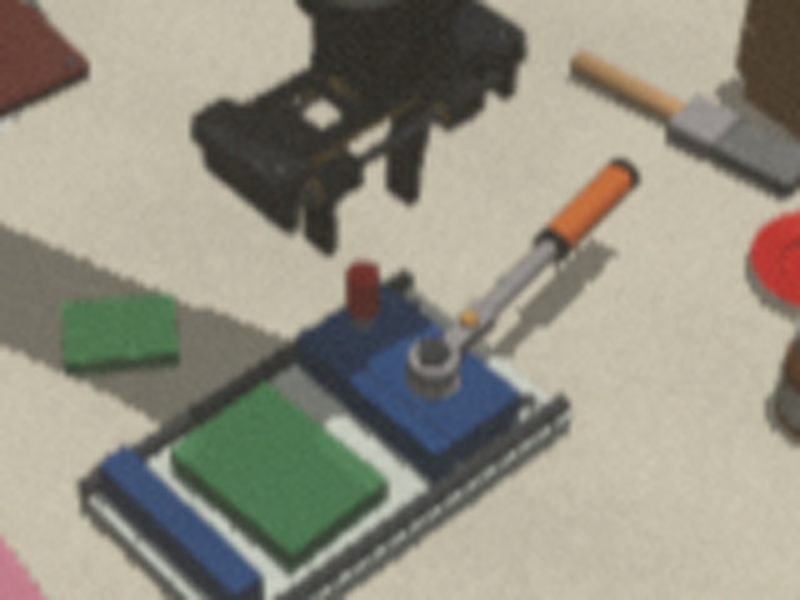

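The crop shows the gripper hovering over the knob with both fingers straddling it. The knob's top is at (362,268), which agrees with the projection. I'll descend and grip.

Request:
{"api": "arm_command", "payload": {
  "increments": [
    [0.001,0.0015,0.02,0,0,0.005],
    [0.001,0.0015,0.04,0,0,0.005],
    [0.001,0.0015,0.06,0,0,0.005],
    [0.001,0.0015,0.0745,0,0,0.005],
    [0.001,0.0015,0.0745,0,0,0.005]
  ]
}}

```text
time: 2.65
tcp_pos: [476.9, 80.1, 84.2]
orientation: [0.0, 1.0, 0.025, -0.001]
contact_force: [-0.4, -0.1, -0.4]
width: 56.6
finger_force: 0.0
```

Request:
{"api": "arm_command", "payload": {
  "increments": [
    [0,0,0,0,0,0],
    [0,0,0,0,0,0],
    [0,0,0,0,0,0],
    [0,0,0,0,0,0],
    [0,0,0,0,0,0]
  ],
  "jaw": 255
}}

```text
time: 3.15
tcp_pos: [478.4, 83.1, 86.3]
orientation: [-0.001, 1.0, 0.026, 0.001]
contact_force: [-0.8, 9.4, 1.1]
width: 24.2
finger_force: 4.3
```

Request:
{"api": "arm_command", "payload": {
  "increments": [
    [0,0,0,0,0,0],
    [0,0,0,0,0,0],
    [0,0,0,0,0,0]
  ]
}}

```text
time: 3.45
tcp_pos: [478.4, 83.3, 86.3]
orientation: [-0.001, 1.0, 0.027, 0.001]
contact_force: [0.3, 6.5, 1.2]
width: 21.1
finger_force: 30.0
```

Request:
{"api": "arm_command", "payload": {
  "increments": [
    [0,0.006,0,0,0,0],
    [0,0.012,0,0,0,0],
    [0,0.018,0,0,0,0],
    [0,0.024,0,0,0,0],
    [0,0.03,0,0,0,0]
  ]
}}

```text
time: 3.95
tcp_pos: [480.2, 54.2, 86.3]
orientation: [-0.002, 1.0, 0.027, 0.001]
contact_force: [-0.0, 11.6, -1.6]
width: 21.3
finger_force: 30.0
```

Request:
{"api": "arm_command", "payload": {
  "increments": [
    [0,0.002,0,0,0,0],
    [0,0.004,0,0,0,0],
    [0,0.006,0,0,0,0],
    [0,0.008,0,0,0,0],
    [0,0.01,0,0,0,0]
  ]
}}

```text
time: 4.45
tcp_pos: [480.8, 44.7, 86.3]
orientation: [-0.002, 1.0, 0.027, 0.001]
contact_force: [0.6, 12.8, -1.0]
width: 21.1
finger_force: 30.0
```

Request:
{"api": "arm_command", "payload": {
  "increments": [
    [0,0.0015,0,0,0,0],
    [0,0.003,0,0,0,0],
    [0,0.0045,0,0,0,0],
    [0,0.006,0,0,0,0],
    [0,0.0075,0,0,0,0]
  ]
}}

```text
time: 4.95
tcp_pos: [481.2, 37.1, 86.3]
orientation: [-0.002, 1.0, 0.027, 0.001]
contact_force: [1.3, 13.2, -0.4]
width: 21.3
finger_force: 30.0
```

Request:
{"api": "arm_command", "payload": {
  "increments": [
    [0,0.0005,0,0,0,0],
    [0,0.001,0,0,0,0],
    [0,0.0015,0,0,0,0],
    [0,0.002,0,0,0,0],
    [0,0.0025,0,0,0,0]
  ]
}}

```text
time: 5.45
tcp_pos: [481.4, 34.6, 86.3]
orientation: [-0.002, 1.0, 0.027, 0.001]
contact_force: [1.9, 12.4, -0.5]
width: 21.2
finger_force: 30.0
```

Sliding takes about 12.5–13 N. I'll creep on, watching the force.

Request:
{"api": "arm_command", "payload": {
  "increments": [
    [0,0.0004,0,0,0,0],
    [0,0.0008,0,0,0,0],
    [0,0.0012,0,0,0,0],
    [0,0.0016,0,0,0,0],
    [0,0.002,0,0,0,0]
  ]
}}

```text
time: 5.95
tcp_pos: [481.5, 33.1, 86.3]
orientation: [-0.002, 1.0, 0.027, 0.001]
contact_force: [1.1, 15.6, -0.8]
width: 20.9
finger_force: 30.0
```

```bash
python3 - <<'E'
from h import *
s=snap('scene')
c=s['pixels'][150:240,185:305,::-1];cv2.imwrite('pics/c2.png',cv2.resize(c,None,fx=6,fy=6,interpolation=cv2.INTER_CUBIC))
E
```

```text
(no output)
```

View pics/c2.png

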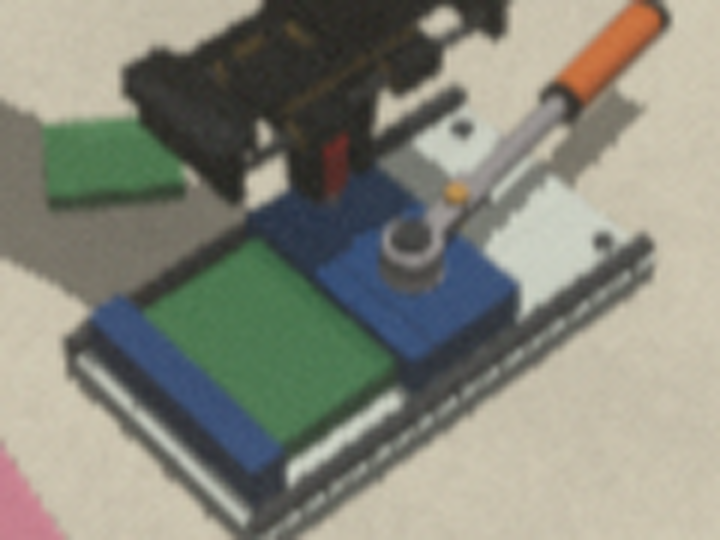

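The crop shows the slab filling the space from the fence (185,380) to the jaw (330,320). The force is starting to rise, so I'll lean a little more and hold.

Request:
{"api": "arm_command", "payload": {
  "increments": [
    [0,0.0003,0,0,0,0],
    [0,0.0006,0,0,0,0],
    [0,0.0006,0,0,0,0],
    [0,0.0006,0,0,0,0]
  ]
}}

```text
time: 6.4
tcp_pos: [481.5, 33.0, 86.3]
orientation: [-0.002, 1.0, 0.027, 0.001]
contact_force: [2.0, 15.8, -0.7]
width: 21.2
finger_force: 30.0
```

Request:
{"api": "arm_command", "payload": {
  "increments": [
    [0,0.0004,0,0,0,0],
    [0,0.0008,0,0,0,0],
    [0,0.0008,0,0,0,0],
    [0,0.0008,0,0,0,0],
    [0,0.0008,0,0,0,0]
  ]
}}

```text
time: 6.9
tcp_pos: [481.5, 33.0, 86.3]
orientation: [-0.003, 1.0, 0.028, 0.001]
contact_force: [1.4, 18.2, -1.0]
width: 21.5
finger_force: 30.0
```

Nipped: the jaw is stationary and the force is about 5–6 N above sliding. Next I'll unload, open and rise.

Request:
{"api": "arm_command", "payload": {
  "increments": [
    [0,0,0,0,0,0],
    [0,0,0,0,0,0],
    [0,-0.0015,0,0,0,0],
    [0,-0.003,0,0,0,0],
    [0,-0.0045,0,0,0,0]
  ]
}}

```text
time: 7.4
tcp_pos: [481.5, 33.3, 86.3]
orientation: [-0.0, 1.0, 0.026, 0.001]
contact_force: [2.4, -0.7, 0.8]
width: 20.9
finger_force: 30.0
```

Request:
{"api": "arm_command", "payload": {
  "increments": [
    [0,0,0,0,0,0],
    [0,0,0,0,0,0],
    [0,0,0,0,0,0],
    [0,0,0,0,0,0]
  ],
  "jaw": 90
}}

```text
time: 7.8
tcp_pos: [480.4, 31.9, 85.5]
orientation: [0.0, 1.0, 0.026, -0.0]
contact_force: [-0.3, -0.3, 0.3]
width: 45.1
finger_force: 0.0
```

Request:
{"api": "arm_command", "payload": {
  "increments": [
    [0,0,-0.02,0,0,0],
    [0,0,-0.045,0,0,0],
    [0,0,-0.07,0,0,0],
    [0,0,-0.095,0,0,0],
    [0,0,-0.095,0,0,0]
  ]
}}

```text
time: 8.3
tcp_pos: [482.3, 32.4, 183.7]
orientation: [0.0, 1.0, 0.026, 0.002]
contact_force: [-0.2, -0.7, -0.5]
width: 55.9
finger_force: 0.0
```

Request:
{"api": "arm_command", "payload": {
  "increments": [
    [-0.02,-0.035,0,0,0,0],
    [-0.04,-0.07,0,0,0,0],
    [-0.04,-0.11,0,0,0,0],
    [-0.04,-0.15,0,0,0,0],
    [-0.04,-0.15,0,0,0,0]
  ],
  "jaw": 255
}}

```text
time: 8.8
tcp_pos: [431.5, 185.2, 180.7]
orientation: [-0.001, 1.0, 0.029, 0.0]
contact_force: [0.4, -0.6, 0.6]
width: 24.2
finger_force: 0.0
```

```bash
python3 - <<'E'
from h import *
import pickle
s=snap('top');pickle.dump(s,open('s1.pkl','wb'))
c=s['pixels'][165:245,145:305,::-1];cv2.imwrite('pics/c3.png',cv2.resize(c,None,fx=5,fy=5,interpolation=cv2.INTER_CUBIC))
print(status.get_state()['tcp_pos'],status.get_state()['joint_positions'].round(2))
E
```

```text
[431.97570021 182.38833414 180.26722052] [ 0.37  0.07 -0.88  1.93  0.05  1.17 -2.04]
```

View pics/c3.png

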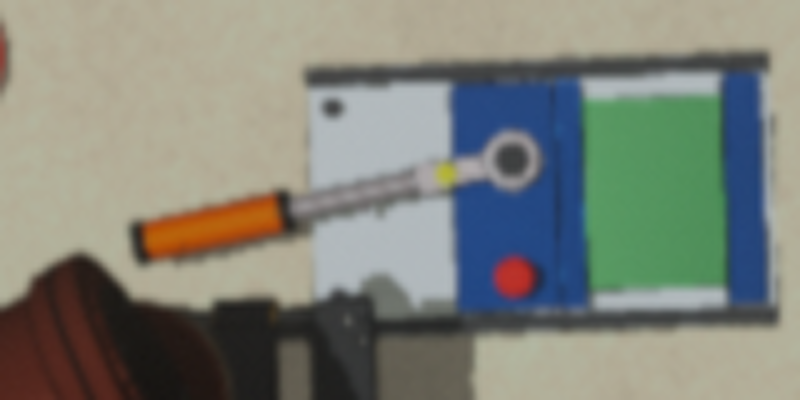

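The crop shows the slab square and touching both faces. The bolt is at (512,160), the hinge at (446,174), and the grip runs from (140,242) to (288,210). Now I'll work out the approach.

```bash
cat >> h.py <<'E'
def push(bolt,th,off,z=67,r=172):
    d=np.r_[np.sin(th),np.cos(th)];n=np.r_[np.cos(th),-np.sin(th)]   # th clockwise from +y
    p=np.array(bolt)+r*d-off*n; print('th',th,'tcp goal',p.round(1),end=' '); toolrow([*p,z],np.arctan2(d[1],d[0]))
E
python3 - <<'E'
from h import *
import pickle
s=pickle.load(open('s1.pkl','rb'))
f=lambda x,y,z:px2w(s,145+x/5-.4,165+y/5-.4,z)
b=f(512,160,73);e1,e2=f(140,242,65),f(288,210,65);h=f(446,174,75);k=f(514,277,97)
print('bolt',b,'knob',k,'hinge',h,'ends',e1,e2)
j=(f(582,80,52)+f(588,308,52))/2;a=(f(723,75,54)+f(730,305,54))/2;print('gap',np.linalg.norm(j-a))
v=e1-e2;print('th',np.arctan2(v[0],v[1]),[np.arctan2(*(q-b)[:2]) for q in(e1,e2,h)],[np.linalg.norm((q-b)[:2]) for q in(e1,e2,h)])
th=np.arctan2(*(((e1+e2)/2-b)[:2]))
push(b[:2],th,45,120);push(b[:2],th,22);push(b[:2],th+.4,22)
E
```

```text
bolt [545.29622324  35.11845821  73.        ] knob [480.93880126  31.51332318  97.        ] hinge [536.50811657  71.59512638  75.        ] ends [493.98904436 243.36913594  65.        ] [514.15305565 160.50646389  65.        ]
gap 79.95137511720604
th -0.23870304972233994 [np.float64(-0.24156136511549775), np.float64(-0.24344807925856776), np.float64(-0.2364185221284834)] [np.float64(214.47790418341035), np.float64(129.197712272715), np.float64(37.5203696619955)]
th -0.24227063605859087 tcp goal [460.3 191.3] tcp [432.  182.4 180.3] shift [ 0.0289 -0.0073  0.0603] turn -0.1858635607191843 tilt [-0.001  0.001 -1.   ]
th -0.24227063605859087 tcp goal [482.7 196.8] tcp [432.  182.4 180.3] shift [ 0.0515 -0.0115  0.1132] turn -0.1858635607191843 tilt [-0.001  0.001 -1.   ]
th 0.15772936394140916 tcp goal [550.6 208.4] tcp [432.  182.4 180.3] shift [ 0.12   -0.0192  0.1132] turn 0.21413643928081605 tilt [-0.001  0.001 -1.   ]
```

Request:
{"api": "arm_command", "payload": {
  "increments": [
    [0.01,-0.002,0.01,0,0,-0.06],
    [0.02,-0.004,0.03,0,0,-0.12],
    [0.026,-0.006,0.05,0,0,-0.186],
    [0.026,-0.006,0.08,0,0,-0.186],
    [0.026,-0.006,0.113,0,0,-0.186]
  ]
}}

```text
time: 9.35
tcp_pos: [459.1, 186.0, 66.3]
orientation: [0.0, 0.993, 0.118, 0.0]
contact_force: [-0.3, -0.4, -0.0]
width: 0.1
finger_force: 0.0
```

Request:
{"api": "arm_command", "payload": {
  "increments": [
    [0,0,0,0,0,0],
    [0,0,0,0,0,0],
    [0,0,0,0,0,0]
  ]
}}

```text
time: 9.65
tcp_pos: [459.5, 187.4, 69.1]
orientation: [-0.0, 0.993, 0.118, 0.001]
contact_force: [0.6, -0.1, 0.1]
width: 0.4
finger_force: 0.0
```

```bash
python3 - <<'E'
from h import *
B=[545.3,35.1]
push(B,-.24,30);push(B,-.24,22);push(B,-.14,22);push(B,-.04,22)
s=snap('scene')
c=s['pixels'][110:230,220:380,::-1];cv2.imwrite('pics/c4.png',cv2.resize(c,None,fx=5,fy=5,interpolation=cv2.INTER_CUBIC))
E
```

```text
th -0.24 tcp goal [475.3 195. ] tcp [459.5 187.4  69.1] shift [ 0.0172 -0.0037  0.0022] turn -0.002744616099288777 tilt [ 0.002  0.    -1.   ]
th -0.24 tcp goal [483.  196.9] tcp [459.5 187.4  69.1] shift [ 0.0252 -0.0038  0.0022] turn -0.002744616099288777 tilt [ 0.002  0.    -1.   ]
th -0.14 tcp goal [499.5 202.3] tcp [459.5 187.4  69.1] shift [ 0.0424 -0.0051  0.0022] turn 0.09725538390071087 tilt [ 0.002  0.    -1.   ]
th -0.04 tcp goal [516.4 206.1] tcp [459.5 187.4  69.1] shift [ 0.0598 -0.0048  0.0022] turn 0.1972553839007114 tilt [ 0.002  0.    -1.   ]
```

View pics/c4.png

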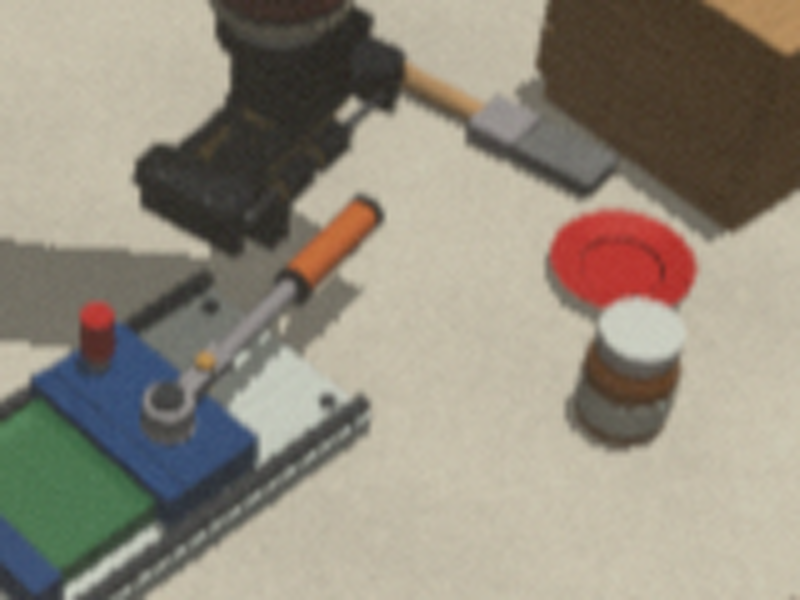

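The gripper stands on the -x side of the grip (335,245), clear of it. I'll advance to contact and then begin the sweep.

Request:
{"api": "arm_command", "payload": {
  "increments": [
    [0.006,-0.002,0.001,0,0,0],
    [0.012,-0.004,0.001,0,0,0],
    [0.017,-0.004,0.001,0,0,0],
    [0.022,-0.004,0.001,0,0,0],
    [0.026,-0.004,0.001,0,0,0]
  ]
}}

```text
time: 10.2
tcp_pos: [482.3, 197.4, 66.3]
orientation: [0.0, 0.993, 0.119, -0.001]
contact_force: [-7.3, -1.3, 0.9]
width: 1.1
finger_force: 3.5
```

Request:
{"api": "arm_command", "payload": {
  "increments": [
    [0.002,0,0,0,0,0.01],
    [0.004,0,0,0,0,0.02],
    [0.006,0,0,0,0,0.03],
    [0.008,0,0,0,0,0.04],
    [0.01,0,0,0,0,0.05]
  ]
}}

```text
time: 10.7
tcp_pos: [490.4, 200.2, 65.8]
orientation: [0.0, 0.996, 0.094, -0.002]
contact_force: [-8.5, 1.1, 1.5]
width: 0.4
finger_force: 3.7
```

```bash
cat >> h.py <<'E'
def rep(B=(545.3,35.1),off=21.5):
    st=status.get_state();p=st['tcp_pos'][:2]-np.array(B);q=st['orientation']
    rr=np.hypot(*p);th=np.arctan2(*p)+np.arcsin(off/rr)
    n=np.r_[np.cos(th),-np.sin(th)];F=-st['contact_force'][:2]
    print('t',st['time'],'tcp',st['tcp_pos'].round(1),'handle th %.3f'%th,'lever %.1f'%np.sqrt(rr**2-off**2),'Fn %.1f'%(F@n),'Fd %.1f'%(F@np.r_[-n[1],n[0]]))
E
python3 - <<'E'
from h import *
rep();B=[545.3,35.1]
for t in(-.14,0): push(B,t,21.5)
E
```

```text
t 10.7 tcp [490.4 200.2  65.8] handle th -0.197 lever 172.7 Fn 8.2 Fd -2.7
th -0.14 tcp goal [500.  202.4] tcp [490.4 200.2  65.8] shift [ 0.0098 -0.0003 -0.0012] turn 0.04853608662261699 tilt [-0.004 -0.    -1.   ]
th 0 tcp goal [523.8 207.1] tcp [490.4 200.2  65.8] shift [ 0.034  -0.0005 -0.0013] turn 0.18853608662261756 tilt [-0.004 -0.    -1.   ]
```

Request:
{"api": "arm_command", "payload": {
  "increments": [
    [0.002,0,0,0,0,0.0116],
    [0.004,0,0,0,0,0.023],
    [0.006,0,0,0,0,0.035],
    [0.008,0,0,0,0,0.046],
    [0.01,0,0,0,0,0.058]
  ]
}}

```text
time: 11.2
tcp_pos: [500.0, 203.0, 65.9]
orientation: [-0.0, 0.998, 0.066, -0.002]
contact_force: [-7.9, 4.7, 1.0]
width: 0.2
finger_force: 3.9
```

Request:
{"api": "arm_command", "payload": {
  "increments": [
    [0.002,0,0,0,0,0.0116],
    [0.004,0,0,0,0,0.023],
    [0.006,0,0,0,0,0.035],
    [0.008,0,0,0,0,0.046],
    [0.01,0,0,0,0,0.058]
  ]
}}

```text
time: 11.7
tcp_pos: [509.8, 205.2, 66.0]
orientation: [-0.001, 0.999, 0.037, -0.002]
contact_force: [-9.1, 6.3, 0.5]
width: 0.5
finger_force: 4.1
```

Request:
{"api": "arm_command", "payload": {
  "increments": [
    [0.002,0,0,0,0,0.0116],
    [0.004,0,0,0,0,0.023],
    [0.006,0,0,0,0,0.035],
    [0.008,0,0,0,0,0.046],
    [0.01,0,0,0,0,0.058]
  ]
}}

```text
time: 12.2
tcp_pos: [519.7, 206.4, 66.1]
orientation: [-0.001, 1.0, 0.008, -0.002]
contact_force: [-8.9, 7.2, 0.0]
width: 0.4
finger_force: 4.3
```

```bash
python3 - <<'E'
from h import *
rep();B=[545.3,35.1]
push(B,.1,21.5)
E
```

```text
t 12.2 tcp [519.7 206.4  66.1] handle th -0.024 lever 171.8 Fn 8.8 Fd -7.4
th 0.1 tcp goal [541.1 208.4] tcp [519.7 206.4  66.1] shift [ 0.0214 -0.0017 -0.001 ] turn 0.11626054819814158 tilt [-0.004  0.002 -1.   ]
```

Request:
{"api": "arm_command", "payload": {
  "increments": [
    [0.001,-0.0015,0,0,0,0.006],
    [0.002,-0.003,0,0,0,0.012],
    [0.004,-0.003,0,0,0,0.023],
    [0.006,-0.003,0,0,0,0.035],
    [0.008,-0.003,0,0,0,0.046]
  ]
}}

```text
time: 12.7
tcp_pos: [527.8, 207.6, 65.7]
orientation: [0.0, 1.0, -0.016, -0.002]
contact_force: [-8.5, 1.8, 0.5]
width: 0.6
finger_force: 4.2
```

```bash
python3 - <<'E'
from h import *
rep()
E
```

```text
t 12.7 tcp [527.8 207.6  65.7] handle th 0.023 lever 172.1 Fn 8.6 Fd -1.6
```

Request:
{"api": "arm_command", "payload": {
  "increments": [
    [0.0015,-0.0002,0,0,0,0.009],
    [0.003,-0.0004,0,0,0,0.018],
    [0.0045,-0.0006,0,0,0,0.026],
    [0.006,-0.0008,0,0,0,0.035]
  ]
}}

```text
time: 13.1
tcp_pos: [533.8, 208.1, 65.6]
orientation: [0.0, 0.999, -0.033, -0.002]
contact_force: [-8.1, 1.7, 0.9]
width: 0.6
finger_force: 4.3
```

Request:
{"api": "arm_command", "payload": {
  "increments": [
    [0.0015,-0.0002,0,0,0,0.009],
    [0.003,-0.0004,0,0,0,0.018],
    [0.0045,-0.0006,0,0,0,0.026],
    [0.006,-0.0008,0,0,0,0.035]
  ]
}}

```text
time: 13.5
tcp_pos: [539.8, 208.5, 65.6]
orientation: [0.0, 0.999, -0.051, -0.003]
contact_force: [-8.9, 1.5, 1.3]
width: 0.1
finger_force: 4.3
```

```bash
python3 - <<'E'
from h import *
rep()
E
```

```text
t 13.5 tcp [539.8 208.5  65.6] handle th 0.092 lever 172.1 Fn 9.0 Fd -0.7
```

Request:
{"api": "arm_command", "payload": {
  "increments": [
    [0.0015,0,0,0,0,0.009],
    [0.003,0,0,0,0,0.018],
    [0.0045,0,0,0,0,0.026],
    [0.006,0,0,0,0,0.035]
  ]
}}

```text
time: 13.9
tcp_pos: [545.7, 208.5, 65.7]
orientation: [-0.0, 0.998, -0.068, -0.002]
contact_force: [-8.2, 3.6, 1.2]
width: 0.3
finger_force: 4.5
```

Request:
{"api": "arm_command", "payload": {
  "increments": [
    [0.0015,0,0,0,0,0.009],
    [0.003,0,0,0,0,0.018],
    [0.0045,0,0,0,0,0.026],
    [0.006,0,0,0,0,0.035]
  ]
}}

```text
time: 14.3
tcp_pos: [551.7, 208.3, 65.9]
orientation: [-0.0, 0.996, -0.085, -0.002]
contact_force: [-8.6, 4.6, 1.5]
width: 0.4
finger_force: 4.6
```

```bash
python3 - <<'E'
from h import *
rep()
E
```

```text
t 14.3 tcp [551.7 208.3  65.9] handle th 0.161 lever 171.9 Fn 9.2 Fd -3.1
```

Request:
{"api": "arm_command", "payload": {
  "increments": [
    [0.0015,-0.0005,0,0,0,0.009],
    [0.003,-0.001,0,0,0,0.018],
    [0.0045,-0.0012,0,0,0,0.026],
    [0.006,-0.0015,0,0,0,0.035]
  ]
}}

```text
time: 14.7
tcp_pos: [557.7, 208.0, 65.6]
orientation: [0.0, 0.995, -0.103, -0.003]
contact_force: [-9.3, 3.0, 1.3]
width: 0.6
finger_force: 4.6
```

Request:
{"api": "arm_command", "payload": {
  "increments": [
    [0.0015,0,0,0,0,0.009],
    [0.003,0,0,0,0,0.018],
    [0.0045,-0.0002,0,0,0,0.026],
    [0.006,-0.0004,0,0,0,0.035]
  ]
}}

```text
time: 15.1
tcp_pos: [563.7, 207.5, 65.7]
orientation: [0.0, 0.993, -0.12, -0.003]
contact_force: [-9.0, 3.3, 0.8]
width: 0.5
finger_force: 4.7
```

```bash
python3 - <<'E'
from h import *
rep()
E
```

```text
t 15.1 tcp [563.7 207.5  65.7] handle th 0.230 lever 172.0 Fn 9.5 Fd -1.1
```

Request:
{"api": "arm_command", "payload": {
  "increments": [
    [0.0015,-0.0001,0,0,0,0.009],
    [0.003,-0.0002,0,0,0,0.018],
    [0.0045,-0.0003,0,0,0,0.026],
    [0.006,-0.0005,0,0,0,0.035]
  ]
}}

```text
time: 15.5
tcp_pos: [569.6, 206.7, 65.7]
orientation: [-0.0, 0.991, -0.137, -0.003]
contact_force: [-8.2, 2.6, 1.5]
width: 0.5
finger_force: 4.8
```

Request:
{"api": "arm_command", "payload": {
  "increments": [
    [0.0015,-0.0001,0,0,0,0.009],
    [0.003,-0.0002,0,0,0,0.018],
    [0.0045,-0.0003,0,0,0,0.026],
    [0.006,-0.0005,0,0,0,0.035]
  ]
}}

```text
time: 15.9
tcp_pos: [575.5, 205.7, 65.7]
orientation: [-0.0, 0.988, -0.155, -0.003]
contact_force: [-8.6, 4.5, 1.2]
width: 0.4
finger_force: 4.9
```

```bash
python3 - <<'E'
from h import *
rep()
E
```

```text
t 15.9 tcp [575.5 205.7  65.7] handle th 0.299 lever 171.9 Fn 9.5 Fd -1.8
```

Request:
{"api": "arm_command", "payload": {
  "increments": [
    [0.0015,-0.0001,0,0,0,0.009],
    [0.003,-0.0002,0,0,0,0.018],
    [0.0045,-0.0003,0,0,0,0.026],
    [0.006,-0.0005,0,0,0,0.035]
  ]
}}

```text
time: 16.3
tcp_pos: [581.3, 204.6, 65.7]
orientation: [-0.0, 0.985, -0.172, -0.003]
contact_force: [-9.2, 4.4, 0.5]
width: 0.4
finger_force: 5.0
```

```bash
python3 - <<'E'
from h import *
rep()
E
```

```text
t 16.3 tcp [581.3 204.6  65.7] handle th 0.334 lever 171.9 Fn 10.1 Fd -1.2
```

Request:
{"api": "arm_command", "payload": {
  "increments": [
    [0.0015,-0.0001,0,0,0,0.009],
    [0.003,-0.0002,0,0,0,0.018],
    [0.0045,-0.0003,0,0,0,0.026],
    [0.006,-0.0005,0,0,0,0.035]
  ]
}}

```text
time: 16.7
tcp_pos: [587.1, 203.2, 65.7]
orientation: [-0.0, 0.982, -0.189, -0.003]
contact_force: [-9.4, 4.1, 0.7]
width: 0.2
finger_force: 5.1
```

```bash
python3 - <<'E'
from h import *
rep()
E
```

```text
t 16.7 tcp [587.1 203.2  65.7] handle th 0.368 lever 171.9 Fn 10.3 Fd -0.5
```

Request:
{"api": "arm_command", "payload": {
  "increments": [
    [0.0015,-0.0001,0,0,0,0.009],
    [0.003,-0.0002,0,0,0,0.018],
    [0.0045,-0.0003,0,0,0,0.026],
    [0.006,-0.0005,0,0,0,0.035]
  ]
}}

```text
time: 17.1
tcp_pos: [593.2, 201.6, 65.8]
orientation: [-0.0, 0.979, -0.206, -0.002]
contact_force: [-8.1, 4.7, 1.4]
width: 0.5
finger_force: 4.6
```

```bash
python3 - <<'E'
from h import *
rep()
E
```

```text
t 17.1 tcp [593.2 201.6  65.8] handle th 0.404 lever 171.9 Fn 9.3 Fd -1.1
```

It broke over: the pad force dropped from 5.1 to 4.6. Now a few careful millimetres more.

Request:
{"api": "arm_command", "payload": {
  "increments": [
    [0.0015,0,0,0,0,0.011],
    [0.003,0,0,0,0,0.022],
    [0.0045,0,0,0,0,0.033],
    [0.006,0,0,0,0,0.044]
  ]
}}

```text
time: 17.5
tcp_pos: [599.2, 199.6, 66.1]
orientation: [-0.001, 0.974, -0.228, -0.002]
contact_force: [-6.0, 7.9, 1.8]
width: 0.6
finger_force: 4.1
```

```bash
python3 - <<'E'
from h import *
rep()
E
```

```text
t 17.5 tcp [599.2 199.6  66.1] handle th 0.441 lever 171.8 Fn 8.8 Fd -4.6
```

Request:
{"api": "arm_command", "payload": {
  "increments": [
    [0.0015,-0.0005,0,0,0,0.011],
    [0.003,-0.001,0,0,0,0.022],
    [0.0045,-0.001,0,0,0,0.033],
    [0.006,-0.001,0,0,0,0.044]
  ]
}}

```text
time: 17.9
tcp_pos: [605.4, 197.5, 66.2]
orientation: [-0.001, 0.968, -0.249, -0.002]
contact_force: [-4.0, 5.9, -0.2]
width: 0.6
finger_force: 3.4
```

```bash
python3 - <<'E'
from h import *
rep()
s=snap('scene');a=snap('top')
c=np.hstack([cv2.resize(i[y:y+80,x:x+80,::-1],None,fx=5,fy=5,interpolation=cv2.INTER_CUBIC) for i,x,y in((s['pixels'],235,140),(a['pixels'],200,160))]);cv2.imwrite('pics/c5.png',c)
E
```

```text
t 17.9 tcp [605.4 197.5  66.2] handle th 0.479 lever 171.8 Fn 6.3 Fd -3.4
```

View pics/c5.png

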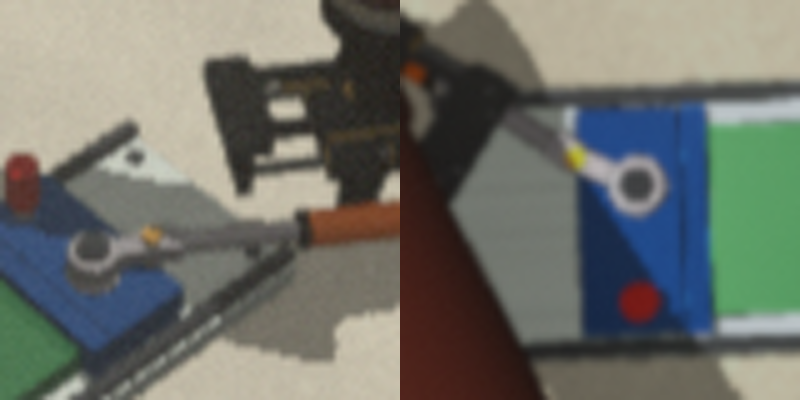

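The crop shows the head-to-shank bend at the brass pin (150,235), with the glass still snug. The force is about 0.67 of the peak, so the bend is about 0.12–0.13 rad. I'll hold, then back off.

Request:
{"api": "arm_command", "payload": {
  "increments": [
    [0,0,0,0,0,0],
    [0,0,0,0,0,0],
    [0,0,0,0,0,0],
    [0,0,0,0,0,0],
    [0,0,0,0,0,0]
  ]
}}

```text
time: 18.5
tcp_pos: [605.6, 197.4, 66.3]
orientation: [-0.001, 0.969, -0.249, -0.001]
contact_force: [-3.7, 6.0, 0.3]
width: 0.5
finger_force: 3.2
```

Request:
{"api": "arm_command", "payload": {
  "increments": [
    [-0.005,-0.001,0,0,0,-0.03],
    [-0.01,-0.001,0,0,0,-0.06],
    [-0.015,-0.001,0,0,0,-0.09],
    [-0.02,-0.001,0,0,0,-0.12],
    [-0.028,-0.001,0,0,0,-0.12]
  ]
}}

```text
time: 19.0
tcp_pos: [582.5, 209.0, 66.0]
orientation: [0.0, 0.982, -0.191, -0.001]
contact_force: [0.2, -0.0, -0.2]
width: 0.4
finger_force: 0.0
```

Request:
{"api": "arm_command", "payload": {
  "increments": [
    [-0.015,0,0,0,0,0],
    [-0.03,0,0,0,0,0],
    [-0.03,0,-0.04,0,0,0],
    [-0.03,0,-0.08,0,0,0],
    [-0.03,0,-0.12,0,0,0]
  ]
}}

```text
time: 19.5
tcp_pos: [553.9, 221.4, 188.2]
orientation: [-0.0, 0.982, -0.191, 0.0]
contact_force: [0.6, 0.1, -0.2]
width: 0.5
finger_force: 0.0
```

Request:
{"api": "arm_command", "payload": {
  "increments": [
    [0,-0.04,0,0,0,0],
    [0,-0.08,0,0,0,0],
    [0,-0.12,0,0,0,0],
    [0,-0.15,0,0,0,0],
    [0,-0.15,0,0,0,0]
  ]
}}

```text
time: 20.0
tcp_pos: [609.1, 366.3, 186.3]
orientation: [-0.001, 0.982, -0.188, -0.001]
contact_force: [-0.7, 0.1, 0.1]
width: 0.6
finger_force: 0.0
```

```bash
python3 - <<'E'
from h import *
rep()
s=snap('scene');a=snap('top')
c=np.hstack([cv2.resize(i[y:y+80,x:x+80,::-1],None,fx=5,fy=5,interpolation=cv2.INTER_CUBIC) for i,x,y in((s['pixels'],235,140),(a['pixels'],180,150))]);cv2.imwrite('pics/c6.png',c)
cv2.imwrite('pics/full.png',a['pixels'][:,:,::-1])
E
```

```text
t 20.0 tcp [609.1 366.3 186.3] handle th 0.254 lever 336.6 Fn 0.7 Fd 0.1
```

View pics/c6.png

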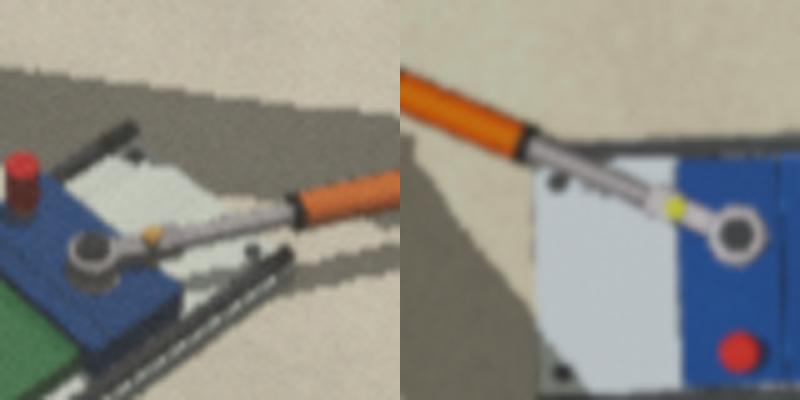

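The wrench is straight: bolt (736,235), pin (675,208) and shank end (528,143) lie on one line. I'll check the bend reached and the gaps in numbers.

```bash
python3 - <<'E'
from h import *
a=snap('top');f=lambda x,y,z:px2w(a,180+(x-400)/5-.4,150+y/5-.4,z)
b=f(736,235,73);h=f(675,208,75);e=f(528,143,65);print(b)
for q in(h,e):print('phi',np.arctan2(*(q-b)[:2]))
ph=np.arctan2(*(e-b)[:2]);print('bend held',(.479-ph)*172/135)
P=a['pixels'].astype(int);g=(P[...,1]>P[...,0]+40)&(P[...,1]>P[...,2]+40);g[:, :240]=0;g[:,295:]=0;g[:175]=0;g[232:]=0
v,u=np.nonzero(g);r=cv2.minAreaRect(np.c_[u,v].astype(np.float32));print(r,px2w(a,*r[0],42))
print(status.get_state()['joint_positions'].round(2))
E
```

```text
[545.28185799  35.67601023  73.        ]
phi 0.3902305504137274
phi 0.3909855889745027
bend held 0.11213687923248543
((275.5, 203.0), (36.0, 27.0), 90.0) [529.86626904 -45.6379328   42.        ]
[-0.39  0.5  -0.29  1.35  0.14  1.31 -2.64]
```

Held bend was about 0.11 rad, and the slab centre is about 40 mm from the fence. Joint 7 is near its limit, so I'll step back a little before handing in.

Request:
{"api": "arm_command", "payload": {
  "increments": [
    [0,0.02,0,0,0,0],
    [0,0.05,0,0,0,0],
    [0,0.07,0,0,0,0],
    [0,0.07,0,0,0,0],
    [0,0.07,0,0,0,0]
  ]
}}

```text
time: 20.65
tcp_pos: [585.5, 293.4, 187.4]
orientation: [-0.0, 0.981, -0.193, 0.0]
contact_force: [-0.3, 0.2, 0.6]
width: 0.3
finger_force: 0.0
```

```bash
python3 - <<'E'
from h import *
s=status.get_state();print(s['joint_positions'].round(2),s['contact_force'].round(1))
print(manip.finish_job())
E
```

```text
[-0.31  0.39 -0.29  1.51  0.12  1.26 -2.57] [-0.3  0.2  0.6]
the job is handed in; nothing more can be done
None
```

I handed the job in at about 21 s; no verdict came back. By my measurements the slab is snug (centre about 40 mm from the fence), the wrench was held at roughly 0.11 rad of bend, a bit under the 8° (0.14 rad) asked but past the 0.08 rad needed, and is straight again and let go; I moved nothing else that I know of, though I took no final check of the bystanders.

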